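# Turn a tin lid over down the ramp

### The arm

A 6-joint arm with a two-finger parallel gripper is mounted at the origin on the work surface. World frame = base frame: x ahead of the robot, y to its left, z up, the work surface at z = 0. Lengths are in m, angles in rad, forces in N, time in s.
With the tool pointing down it reaches from about 0.325 to 0.75 m from the base axis. Payload 7.6 kg.
Tool frame: the origin (TCP) lies at the very end of the fingers, on their centre line; the grasp point (between the pads) lies 19 mm behind it (manip.tcp_to_grasp is the distance from the TCP to the grasp point, in m); z points along the fingers, y is the line along which they close (so a half turn about z gives the same grasp; the last joint's range is limited). The gripper opens to 85 mm and grips with 20 to 120 N. Pads are 22 mm wide; open, the fingers measure 114 mm over their backs; the gripper's body (76 mm by 85 mm) begins 54 mm behind the grasp point. The pads swing forward as they close: fully open they stand 13 mm farther back than shut.
Start: joints at [1.112, 0.052, 1.401, -0, 1.689, -0.07], TCP at [0.199, 0.486, 0.231] pointing down, gripper open.
Joint ranges: [-2.9, 2.9], [-0.91, 2.17], [0.12, 2.37], [-1.06, 4.2], [0.26, 2.73], [-2.93, 2.93]. Speed limits (rad/s): [2.57, 2.57, 3.01, 3.14, 3.14, 3.14].

### API

Orientations are given as a unit quaternion [w, x, y, z].
In Python, from cell import manip, grab_frame, camera_model gives the robot as it stands.
- The arm moves only by the tool send_rows, never from a script. Its argument "moves" is a list of rows, each a list of 3 entries, a list of its own where there are three numbers: the shift along the tool's x, y, z in mm, then the turn, a rotation vector about the tool's x, y, z in rad, then the opening, from 0 (shut) to 1 (fully open). In form: [[[x, y, z], [wx, wy, wz], hand], ...]. A call has 1 to 20 rows; each row is the pose to reach, as a shift and turn from the pose commanded when the call began, along the tool's axes at that moment; what a row does not reach only later rows make up. A row lasts 1/10 s, in which the tool goes at most 50 mm and 8.59 degrees, less where a joint would pass 70% of its speed; a pose out of reach is approached as far as the arm can. A call with a gripper value outside its range is refused whole. The fingers move at their own pace and stop on an object; "grip_force" is the grip in N (left out, the last holds). Time passes only in rows, so rows that repeat a pose let the fingers close. It gives the time, the measured TCP pose, the force, the opening and the grip force at its end, in the units of the state.
- manip.observe(): the state, without advancing time (a new reading comes with each control period).
- grab_frame(name): name is "scene" or "top" or "wrist"; returns the picture (384x512x3 uint8, red, green, blue); there is no depth.
- camera_model(name): a dict with "camera_matrix" (3x3 intrinsics, pixels), "R" (3x3) and "t" (3): a world point X has camera coordinates R X + t. Camera axes: x right, y down, z forward; pixel columns grow to the right and rows downward; lengths in m; the calibration is good to about 2 mm. A picture is of the moment at which its call begins: read the wrist's pose just before it. camera_model takes no time and is no camera call; for the wrist camera it gives the pose at the moment of the call.
- manip.finish_job(): hands the job in; it is judged then, once.
The state is a dict: "time_s": time; "joint_pos": joint angles; "qvel": joint speeds; "joint_efforts": joint torques, N m; "ee_pos": TCP position; "orientation": TCP orientation; "force": force on the tool from outside, world axes, zero at the start; "moment": the same for the moment, N m; "gripper_width": opening from 0.0 (shut) to 1.0 (fully open); "grasp_force": force on a finger pad.
Only numpy, scipy, OpenCV 4.12 (cv2) and the standard library are available. Lean on these libraries where they do the work, as an engineer would, in place of code of your own. Each camera call takes 0.05 s, during which the arm holds its last target. There are 200 camera calls.

### The job

The small tin lid lies hollow side up in the parts tray under two loose laths; turn it over down the sheet-metal ramp. Move both laths aside, take the small lid, stand it on its edge on the level shelf at the head of the ramp and tip it over the brink, so that it slides down and comes to rest against the stop at the foot, lying flat on the slope with its hollow side down. Do not throw the lid, leave the laths on the tray or the bench clear of the ramp, and leave the other things where they are.

Things in the scene. Friction and masses are not known exactly. Their poses are not given: they have to be found in the camera images.
- lid_centre (a point): The small lid: round pressed tinplate, 62 mm in diameter, 14 mm high, about 30 g; a closed 3 mm panel on one side, hollow inside its skirt on the other. The point is its centre, half-way up; its z axis points out of the hollow (up at the start, down into the slope once turned). Its centre of mass lies about 1 mm from the centre, towards the panel. Grip it across its diameter from outside.
- lath_a_mid (a point): Wooden lath, 36 mm wide (its x), 270 mm long (its y), 8 mm thick, 45 g, laid loosely across the tray, resting on the tray's two rims that run along the tray's x axis, its length along the tray's y. It covers the part of the lid on the tray's -x side. The point is its centre.
- lath_b_mid (a point): Second lath of the same size, parallel to the first and about 65 mm (centre to centre) further along the tray's +x; it covers the lid's +x part. A push across the tray from the first lath's outer side slides both along the rims. The point is its centre.
- tray: Shallow open plywood tray, fixed to the bench, 260 mm (x) by 240 mm (y) outside, 24 mm high, walls and floor 6 mm thick. Origin: centre of its underside, on the bench. The small lid lies on the floor in the -x half, about 50 mm from the middle; a larger lid lies in the +x half.
- ramp: Ramp fixed to the bench: galvanised sheet trough (friction on tin about 0.6), 170 mm wide, on a timber trestle. Origin: centre of its 170 by 170 mm footprint, on the bench. x runs level from foot (-85 mm) to head (+85), z up. Level shelf x = 85 to 35; straight 45 degree slope from the brink (x = 35) down to the stop (x = -75). Side flanges 4 mm thick, 12 mm high; head end open.
- brink (a point): Middle of the ramp's brink, on the sheet's surface, where the 50 mm deep level shelf meets the slope; shelf and brink are 124 mm above the bench. Axes as the ramp's.
- stop (a point): Middle of the line at the foot of the ramp where the slope's surface meets the stop; 14 mm above the bench. The stop stands 20 mm high square to the slope. A turned lid resting here has its centre 31 mm up the slope and 7 mm off its surface, its z axis pointing square into the slope. Axes as the ramp's.
- big_lid_centre (a point): Bystander: larger lid in the tray, 84 mm in diameter, 14 mm high, hollow up. The point is its centre.
- tin_a: Bystander: packed tin, 73 mm in diameter, 60 mm high (wick to 75 mm), standing between tray and ramp. Origin: centre of its underside.
- tin_b: Bystander: packed tin of the same size beyond the work area. Origin: centre of its underside.
- tin_c: Bystander: packed tin of the same size near the robot. Origin: centre of its underside.
- mallet: Bystander: wooden mallet, 245 mm long, head 90 mm wide, lying along its x axis. Origin: underside.
- knife: Bystander: utility knife, 170 mm long along its x axis, lying near the robot. Origin: underside.
- offcut: Bystander: wooden offcut 110 (x) by 45 (y) by 22 mm. Origin: centre of its underside.
Things that resemble listed ones, but are neither listed nor needed, are in the scene too. What is shaped like the part that bears lid_centre but blue, purple or red is not meant.

How it is judged:
By the outcome, as a careful person would: the job done as asked, in the order asked, and still so for the second after the job is handed in, with the robot touching nothing.
It also fails if it takes over 64 s, if anything falls off the work surface, if the arm or the gripper's body presses on something with over 40 N, if the wrist force passes 120 N, or if a joint passes its speed limit or range.

## Working session

There is one attempt and no reset: what is moved stays moved. The work goes in short steps, Python scripts to look and compute and a tool call to move; the robot and the scene stay as the last step left them, time stands still between calls to the robot, and variables do not carry over. Pictures are saved under pics/ and viewed, at most 10 in all, crops included, and the job is handed in when it is done.

Besides the shell and the picture viewer there is one more tool, called after ">>>" as name(argument=value, ...) on one line, values as JSON. send_rows: Moves the arm, as the interface text tells. Its arguments: {"type":"object","properties":{"moves":{"type":"array","items":{"type":"array"}},"grip_force":{"type":"number"}},"required":["moves"]}

```bash
ls; mkdir -p pics
python3 - <<'E'
from cell import manip, grab_frame, camera_model
import cv2,numpy as np
a=grab_frame("scene");b=grab_frame("top")
cv2.imwrite("pics/scene.png",cv2.resize(a,(800,600),interpolation=2)[:,:,::-1]);cv2.imwrite("pics/top.png",cv2.resize(b,(800,600),interpolation=2)[:,:,::-1])
np.save("top.npy",b)
for n in("scene","top","wrist"):
    c=camera_model(n);print(n,np.round(c["camera_matrix"],1).tolist(),np.round(c["R"],3).tolist(),np.round(c["t"],3))
print(manip.observe())
E
```

```text
pics
scene [[455.3, 0.0, 254.7], [0.0, 455.3, 198.0], [0.0, 0.0, 1.0]] [[0.463, 0.886, 0.016], [0.634, -0.318, -0.705], [-0.62, 0.336, -0.709]] [-0.217 -0.32   1.542]
top [[462.0, 0.0, 256.3], [0.0, 462.0, 196.2], [0.0, 0.0, 1.0]] [[-0.019, -1.0, 0.008], [-0.996, 0.019, -0.089], [0.089, -0.009, -0.996]] [-0.058  0.578  1.372]
wrist [[269.4, 0.0, 257.0], [0.0, 269.4, 189.0], [0.0, 0.0, 1.0]] [[0.379, 0.925, -0.0], [0.889, -0.364, 0.277], [0.256, -0.105, -0.961]] [-0.525 -0.036  0.377]
{'time_s': 0.1, 'joint_pos': array([ 1.11169114e+00,  5.27529078e-02,  1.40157385e+00,  3.63093002e-05,
        1.68861073e+00, -7.02658299e-02]), 'qvel': array([-0.00038583, -0.00119399, -0.00295981, -0.00088544,  0.00058237,
       -0.0011855 ]), 'joint_efforts': array([ 1.47154264e-03, -3.82579565e+01, -3.60986423e+01, -6.78079255e-05,
        4.78131129e-03, -2.18944670e-06]), 'ee_pos': array([0.19887466, 0.48559868, 0.23059249]), 'orientation': array([-1.93311350e-04,  1.93195056e-01,  9.81160139e-01, -6.44286374e-04]), 'force': array([ 0.01361085,  0.68039807, -0.10911464]), 'moment': array([ 0.01242476, -0.05327952, -0.00507608]), 'grasp_force': 0.0, 'gripper_width': 0.9968220587703478}
```

View pics/top.png

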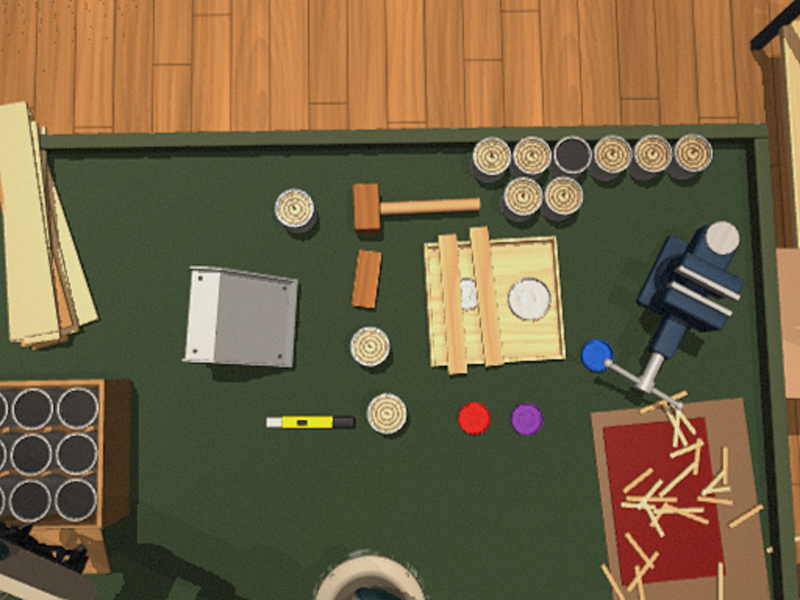

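View pics/scene.png

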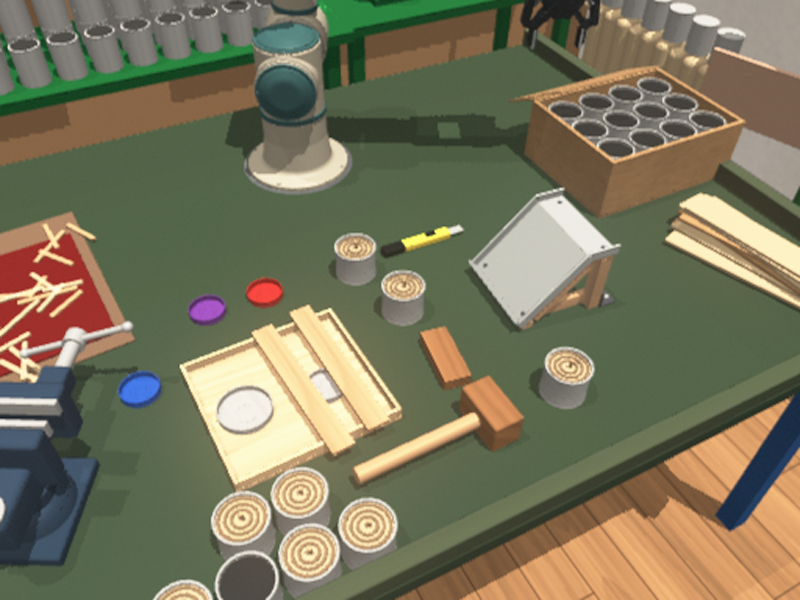

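The top view is seen from +x, with image left = +y. Candidates for the small lid (800×600 px):
- The pale lid under the laths at (468,293).
- The big pale lid at (529,299).
- The blue lid at (597,355), red at (474,418) and purple at (527,419).

I choose (468,293), the pale one under both laths. The ramp's head (shelf) is at the left, around x≈203, and its foot is at x≈295. I'll check this in a close crop.

Run:
```python
import cv2,numpy as np
b=np.load("top.npy")[:,:,::-1]
t=b[145:245,265:370];r=b[160:245,110:200]   # 
t=cv2.resize(t,None,fx=4,fy=4,interpolation=2);r=cv2.resize(r,None,fx=4,fy=4,interpolation=2)
o=np.zeros((400,780,3),np.uint8);o[:400,:420]=t;o[:340,420:780]=r
cv2.imwrite("pics/crop1.png",o)
```

```text
(no output)
```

View pics/crop1.png

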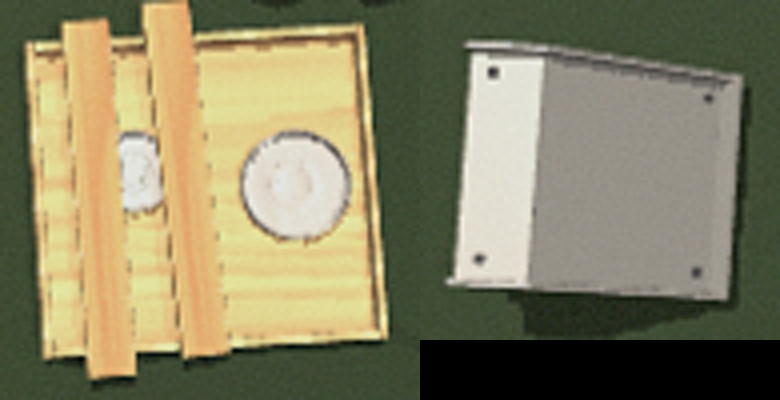

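The crop confirms the choice: the small pale lid lies between the laths, with visible rim at crop (138,131)–(145,212). The ramp's brink runs (546,56)–(530,288), and the laths' ends are clear to see.

```bash
cat > h.py <<'E'
import numpy as np
from cell import manip, grab_frame, camera_model
def ray(name,u,v,z,c=None):
    c=c or camera_model(name);R=np.array(c["R"]);t=np.array(c["t"]);K=np.array(c["camera_matrix"])
    o=-R.T@t;d=R.T@np.linalg.solve(K,[u,v,1]);return o+d*(z-o[2])/d[2]
def proj(name,X,c=None):
    c=c or camera_model(name);p=np.array(c["camera_matrix"])@(np.array(c["R"])@X+np.array(c["t"]));return p[:2]/p[2]
E
python3 - <<'E'
from h import *
T=lambda x,y,z:ray("top",265+(x+.5)/4-.5,145+(y+.5)/4-.5,z)*1000
Rr=lambda x,y,z:ray("top",110+(x-420+.5)/4-.5,160+(y+.5)/4-.5,z)*1000
for n,z,P in(("tray",.024,[(27,42),(363,25),(387,340),(45,358)]),("A",.032,[(62,22),(108,18),(136,376),(90,380)]),("B",.032,[(142,5),(187,2),(231,353),(184,358)]),("lid",.020,[(138,131),(145,212)]),("big",.02,[(240,185),(351,185),(295,130),(295,240)])):
    q=np.array([T(*p,z) for p in P]);print(n,q[:,:2].round().tolist(),q.mean(0).round(1), np.linalg.norm(np.diff(q,axis=0),axis=1).round())
q=np.array([Rr(*p,.124) for p in[(546,56),(530,288),(470,50),(455,280)]]);print("brink/shelf",q.round().tolist())
q=np.array([Rr(*p,.028) for p in[(743,75),(728,300)]]);print("stop top",q.round().tolist())
for n,z,p in(("tinA",.06,(369,345)),("tinB",.06,(295,209)),("tinC",.06,(387,412)),("offc",.022,(367,279)),("mal head",.03,(367,206))):
    print(n,(ray("top",p[0]*.64,p[1]*.64,z)*1000).round())
c=camera_model("wrist");print("wrist cam pos",-np.array(c["R"]).T@np.array(c["t"]))
E
```

```text
tray [[702.0, -118.0], [710.0, -375.0], [469.0, -384.0], [461.0, -126.0]] [ 585.5 -250.5   24. ] [258. 241. 258.]
A [[715.0, -144.0], [718.0, -179.0], [446.0, -193.0], [444.0, -159.0]] [ 580.6 -168.7   32. ] [ 35. 272.  35.]
B [[727.0, -205.0], [729.0, -240.0], [462.0, -265.0], [459.0, -229.0]] [ 594.1 -234.8   32. ] [ 34. 268.  35.]
lid [[632.0, -201.0], [570.0, -204.0]] [ 601.  -202.7   20. ] [62.]
big [[589.0, -277.0], [588.0, -362.0], [631.0, -321.0], [546.0, -318.0]] [ 588.5 -319.5   20. ] [85. 60. 84.]
brink/shelf [[638.0, 255.0, 124.0], [475.0, 266.0, 124.0], [643.0, 309.0, 124.0], [481.0, 318.0, 124.0]]
stop top [[634.0, 130.0, 28.0], [464.0, 142.0, 28.0]]
tinA [502.  -8.  60.]
tinB [764. 129.  60.]
tinC [376. -40.  60.]
offc [632.  -5.  22.]
mal head [774.  -7.  30.]
wrist cam pos [0.13465701 0.51244645 0.37202705]
```

```bash
cat >> h.py <<'E'
from scipy.spatial.transform import Rotation as Ro
def goto(pos,x,z=(0,0,-1),cur=None):
    """pos in mm; prints shift and rotvec in the current tool frame"""
    s=manip.observe();w=s["orientation"];R0=Ro.from_quat([w[1],w[2],w[3],w[0]])
    z=np.array(z,float);z/=np.linalg.norm(z);x=np.array(x,float);x-=z*(x@z);x/=np.linalg.norm(x)
    R1=Ro.from_matrix(np.c_[x,np.cross(z,x),z])
    rv=(R0.inv()*R1).as_rotvec()
    print("shift",R0.inv().apply(np.array(pos)-s["ee_pos"]*1000).round(1).tolist(),"rot",rv.round(4).tolist(),"rows>=",round(np.degrees(np.linalg.norm(rv))/8.59,1),"t",s["time_s"])
E
python3 -c "
from h import *
goto([520,-241.5,231],[-.996,-.091,0])
goto([520,-241.5,80],[-.996,-.091,0])"
```

```text
shift [-572.8, -551.1, 0.3] rot [-0.0013, -0.0004, -0.4799] rows>= 3.2 t 0.1
shift [-572.8, -550.9, 151.3] rot [-0.0013, -0.0004, -0.4799] rows>= 3.2 t 0.1
```

>>> send_rows(moves=[[[-40,-38,0],[0,0,-0.03],0.6],[[-80,-76,0],[0,0,-0.06],0.6],[[-120,-114,0],[0,0,-0.1],0.6],[[-155,-148,0],[0,0,-0.13],0.6],[[-190,-182,0],[0,0,-0.16],0.6],[[-225,-216,0],[0,0,-0.19],0.6],[[-260,-250,0],[0,0,-0.22],0.6],[[-295,-284,0],[0,0,-0.25],0.6],[[-330,-318,0],[0,0,-0.28],0.6],[[-365,-352,0],[0,0,-0.31],0.6],[[-400,-386,0],[0,0,-0.34],0.6],[[-435,-420,0],[0,0,-0.37],0.6],[[-470,-453,0],[0,0,-0.4],0.6],[[-505,-487,0],[0,0,-0.43],0.6],[[-540,-520,0],[0,0,-0.46],0.6],[[-573,-551,0],[0,0,-0.48],0.6],[[-573,-551,0],[0,0,-0.48],0.6],[[-573,-551,0],[0,0,-0.48],0.6]])

```text
time_s: 1.9
ee_pos: [0.5201, -0.2417, 0.2298]
orientation: [-0.001, -0.045, 0.999, 0.001]
force: [-0.9, -0.1, 0.2]
gripper_width: 0.601
grasp_force: 0.0
```

Run:
```python
from h import *
import cv2
c=camera_model("wrist");f=grab_frame("wrist")
cv2.imwrite("pics/w1.png",cv2.resize(f,(800,600),interpolation=2)[:,:,::-1])
goto([520,-241.5,20],[-.996,-.091,0])
S=800/512
for n,X in dict(Bpt=(.520,-.2415,.032),Apt=(.520,-.172,.032),lid=(.601,-.202,.02),TL=(.702,-.118,.024),BL=(.461,-.126,.024)).items(): print(n,((proj("wrist",np.array(X),c)+.5)*S-.5).round())
import json;json.dump({k:np.array(v).tolist() for k,v in c.items()},open("w1.json","w"))
print(manip.observe()["ee_pos"])
```

```text
shift [0.0, -0.8, 210.7] rot [0.001, -0.0009, -0.0002] rows>= 0.0 t 1.95
Bpt [401. 263.]
Apt [485. 270.]
lid [437. 352.]
TL [512. 457.]
BL [550. 202.]
[ 0.52015105 -0.24088879  0.23072586]
```

View pics/w1.png

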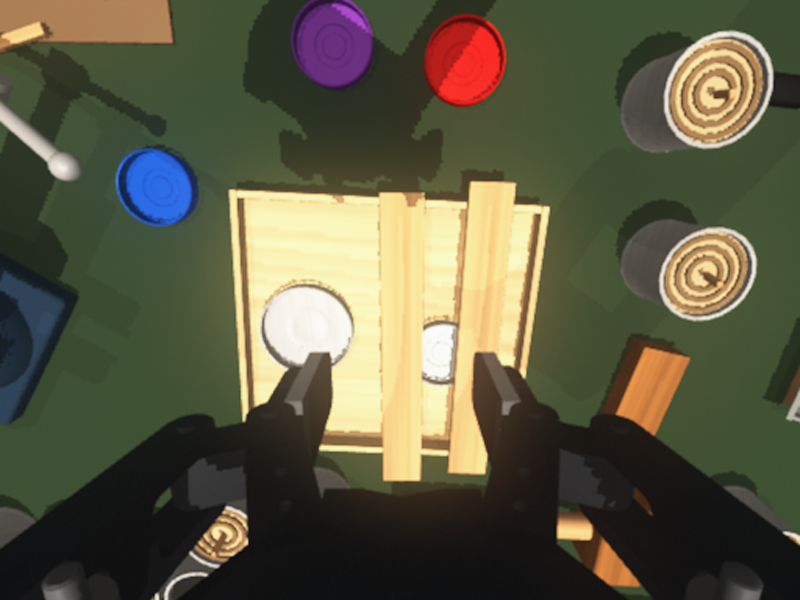

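The wrist view agrees with the top view: lath B is centred at (401,263), A at (488,270), and the lid's row centre is at 353. Next I'll grip B.

>>> send_rows(moves=[[[0,0,45],[0,0,0],0.6],[[0,0,90],[0,0,0],0.6],[[0,0,135],[0,0,0],0.6],[[0,0,170],[0,0,0],0.6],[[0,0,195],[0,0,0],0.6],[[0,0,210],[0,0,0],0.6],[[0,0,217],[0,0,0],0.6],[[0,0,217],[0,0,0],0.3],[[0,0,217],[0,0,0],0.3],[[0,0,217],[0,0,0],0.3],[[0,0,217],[0,0,0],0.3],[[0,0,217],[0,0,0],0.3]], grip_force=25)

```text
time_s: 3.15
ee_pos: [0.5208, -0.2415, 0.0151]
orientation: [0.001, -0.046, 0.999, -0.0]
force: [-0.6, -0.1, 1.8]
gripper_width: 0.415
grasp_force: 28.4
```

>>> send_rows(moves=[[[0,0,-12],[0,0,0],0.3],[[0,0,-25],[0,0,0],0.3],[[3,-15,-30],[0,0,0.01],0.3],[[6,-40,-30],[0,0,0.03],0.3],[[10,-65,-30],[0,0,0.056],0.3],[[14,-85,-30],[0,0,0.056],0.3],[[14,-92,-25],[0,0,0.056],0.3],[[14,-92,-15],[0,0,0.056],0.3],[[14,-92,-7],[0,0,0.056],0.3],[[14,-92,-3],[0,0,0.056],0.3],[[14,-92,0],[0,0,0.056],0.3],[[14,-92,0],[0,0,0.056],0.3],[[14,-92,0],[0,0,0.056],0.6],[[14,-92,0],[0,0,0.056],0.6],[[14,-92,0],[0,0,0.056],0.6],[[14,-92,-20],[0,0,0.056],0.6],[[14,-92,-50],[0,0,0.056],0.6],[[14,-92,-70],[0,0,0.056],0.6]])

```text
time_s: 4.95
ee_pos: [0.5152, -0.3343, 0.086]
orientation: [0.001, -0.018, 1.0, -0.0]
force: [1.3, 0.1, 0.1]
gripper_width: 0.602
grasp_force: 0.0
```

Run:
```python
from h import *
import cv2
# refine lath A from wrist pic w1: edges at two rows
import json;c=json.load(open("w1.json"));S=512/800
for u,v in((470,182),(516,182),(449,473),(487,473)): print((ray("w",(u+.5)*S-.5,(v+.5)*S-.5,.032,c)*1000).round(1))
goto([520,-173,84],[-.9985,-.054,0])
f=grab_frame("top");cv2.imwrite("pics/t2.png",cv2.resize(f[145:245,265:370],None,fx=5,fy=5,interpolation=2)[:,:,::-1])
```

```text
[ 451.5 -194.    32. ]
[ 448.3 -158.3   32. ]
[ 719.3 -178.    32. ]
[ 716.1 -141.8   32. ]
shift [-10.5, 161.0, 1.9] rot [-0.0008, 0.0013, -0.0187] rows>= 0.1 t 4.95
```

View pics/t2.png

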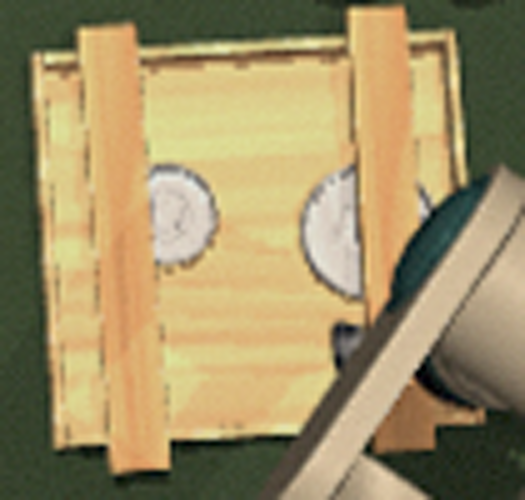

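B now rests across the rims near the tray's +x side, clear of the small lid. Next is A.

>>> send_rows(moves=[[[-3,45,0],[0,0,0],0.6],[[-6,90,0],[0,0,-0.01],0.6],[[-8,130,0],[0,0,-0.02],0.6],[[-10,155,0],[0,0,-0.02],0.6],[[-10,161,0],[0,0,-0.02],0.6],[[-10,161,0],[0,0,-0.02],0.6],[[-10,161,30],[0,0,-0.02],0.6],[[-10,161,55],[0,0,-0.02],0.6],[[-10,161,68],[0,0,-0.02],0.6],[[-10,161,71],[0,0,-0.02],0.6],[[-10,161,71],[0,0,-0.02],0.3],[[-10,161,71],[0,0,-0.02],0.3],[[-10,161,71],[0,0,-0.02],0.3],[[-10,161,71],[0,0,-0.02],0.3],[[-10,161,71],[0,0,-0.02],0.3]])

```text
time_s: 6.5
ee_pos: [0.5195, -0.173, 0.0139]
orientation: [0.0, -0.028, 1.0, -0.0]
force: [-1.5, -0.1, 2.0]
gripper_width: 0.414
grasp_force: 27.6
```

>>> send_rows(moves=[[[0,0,-12],[0,0,0],0.3],[[0,0,-25],[0,0,0],0.3],[[0,-15,-30],[0,0,0.01],0.3],[[1,-45,-30],[0,0,0.02],0.3],[[2,-75,-30],[0,0,0.02],0.3],[[2,-95,-30],[0,0,0.02],0.3],[[2,-104,-25],[0,0,0.02],0.3],[[2,-104,-15],[0,0,0.02],0.3],[[2,-104,-7],[0,0,0.02],0.3],[[2,-104,-3],[0,0,0.02],0.3],[[2,-104,0],[0,0,0.02],0.3],[[2,-104,0],[0,0,0.02],0.3],[[2,-104,0],[0,0,0.02],0.5],[[2,-104,0],[0,0,0.02],0.5],[[2,-104,0],[0,0,0.02],0.5],[[2,-104,-20],[0,0,0.02],0.5],[[2,-80,-60],[0,0,0.02],0.5],[[2,-40,-100],[0,0,0.02],0.7],[[2,-30,-130],[0,0,0.02],0.9],[[2,-30,-130],[0,0,0.02],0.9]])

```text
time_s: 8.5
ee_pos: [0.5213, -0.2021, 0.1495]
orientation: [0.005, -0.019, 1.0, -0.002]
force: [1.3, -1.1, 0.3]
gripper_width: 0.9
grasp_force: 0.0
```

Run:
```python
from h import *
import cv2,json
c=camera_model("wrist");f=grab_frame("wrist")
json.dump({k:np.array(v).tolist() for k,v in c.items()},open("w2.json","w"))
cv2.imwrite("pics/w2.png",cv2.resize(f,(800,600),interpolation=2)[:,:,::-1])
print(manip.observe()["ee_pos"])
```

```text
[ 0.52022136 -0.20261946  0.14637216]
```

View pics/w2.png

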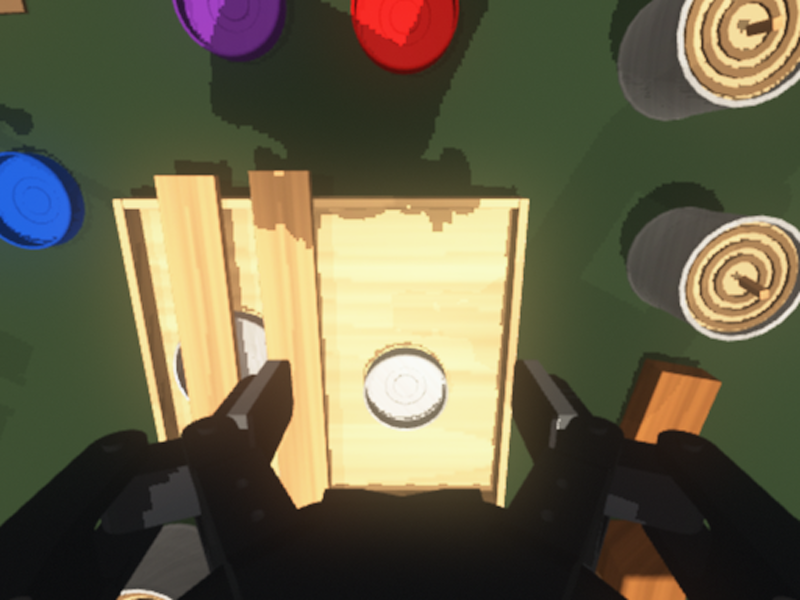

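The view shows both laths parked over the +x half and the small lid fully clear, with its rim ellipse at u 365–446, v 346–424.

Run:
```python
from h import *
import json;c=json.load(open("w2.json"));S=512/800
P=lambda u,v,z:(ray("w",(u+.5)*S-.5,(v+.5)*S-.5,z,c)*1000).round(1)
for p in((365,386),(446,386),(405,346),(405,424)):print(P(*p,.020))
s=manip.observe();print(s["joint_pos"].round(3))
goto([601,-202,120],[.07,.9975,0])
```

```text
[ 599.8 -225.8   20. ]
[ 597.5 -167.9   20. ]
[ 567.7 -198.4   20. ]
[ 629.9 -196.    20. ]
[-0.438  0.182  1.43   0.     1.523 -2.045]
shift [-80.6, -2.3, 26.8] rot [0.0026, 0.0064, 1.6777] rows>= 11.2 t 8.55
```

>>> send_rows(moves=[[[-10,0,0],[0,0,0.13],1.0],[[-20,0,0],[0,0,0.27],1.0],[[-30,0,0],[0,0,0.41],1.0],[[-40,0,0],[0,0,0.55],1.0],[[-50,0,0],[0,0,0.69],1.0],[[-60,0,0],[0,0,0.83],1.0],[[-70,1,0],[0,0,0.97],1.0],[[-79,1,0],[0,0,1.11],1.0],[[-79,1,10],[0,0,1.25],1.0],[[-79,1,20],[0,0,1.39],1.0],[[-79,1,27],[0,0,1.53],1.0],[[-79,1,27],[0,0,1.66],1.0],[[-79,1,27],[0,0,1.678],1.0],[[-79,1,60],[0,0,1.678],1.0],[[-79,1,90],[0,0,1.678],1.0],[[-79,1,110],[0,0,1.678],1.0],[[-79,1,110],[0,0,1.678],1.0],[[-79,1,110],[0,0,1.678],1.0]])

```text
time_s: 10.35
ee_pos: [0.5976, -0.1994, 0.0333]
orientation: [-0.0, 0.732, 0.682, -0.0]
force: [0.7, 0.7, 0.7]
gripper_width: 1.003
grasp_force: 0.0
```

Run:
```python
from h import *
import cv2,json
c=camera_model("wrist");f=grab_frame("wrist")
cv2.imwrite("pics/w3.png",cv2.resize(f,(800,600),interpolation=2)[:,:,::-1])
S=800/512
s=manip.observe();print(s["ee_pos"],s["joint_pos"].round(3))
for X in([.5995,-.199,.02],[.601,-.202,.02],[.5985,-.1975,.02]): print(((proj("w",np.array(X),c)+.5)*S-.5).round())
goto([599.5,-199,2],[.07,.9975,0])
```

```text
[ 0.59832711 -0.19960797  0.03449733] [-0.381  0.485  1.288  0.     1.367 -0.31 ]
[405. 357.]
[409. 363.]
[402. 353.]
shift [0.7, 1.1, 32.5] rot [0.0017, 0.0005, -0.001] rows>= 0.0 t 10.4
```

View pics/w3.png

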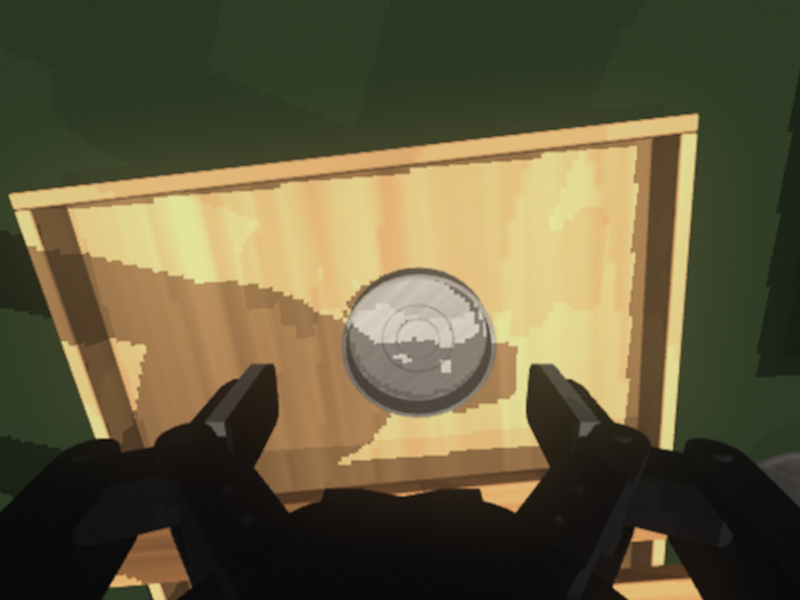

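The lid is clearly seen at (344–495, 268–416), a little right of and above my prediction. I'll check this against the tray corners at (697,117) and (10,195).

Run:
```python
from h import *
import json;S=512/800
c=camera_model("wrist");print(manip.observe()["ee_pos"])
P=lambda u,v,z:(ray("w",(u+.5)*S-.5,(v+.5)*S-.5,z,c)*1000).round(1)
print("corners",P(697,117,.024),P(10,195,.024))
for p in((344,342),(495,342),(419,268),(419,416)):print(P(*p,.020))
```

```text
[ 0.59832711 -0.19960797  0.03449733]
corners [ 704. -118.   24.] [ 466.5 -126.6   24. ]
[ 576.5 -191.7   20. ]
[ 636.5 -196.    20. ]
[ 608.1 -163.8   20. ]
[ 604.3 -227.2   20. ]
```

>>> send_rows(moves=[[[4,5.5,0],[0,0,0],1.0],[[4,5.5,12],[0,0,0],1.0],[[4,5.5,22],[0,0,0],1.0],[[4,5.5,29],[0,0,0],1.0],[[4,5.5,32],[0,0,0],1.0],[[4,5.5,32],[0,0,0],1.0],[[4,5.5,32],[0,0,0],0.55],[[4,5.5,32],[0,0,0],0.55],[[4,5.5,32],[0,0,0],0.55],[[4,5.5,32],[0,0,0],0.55],[[4,5.5,32],[0,0,0],0.55]], grip_force=25)

```text
time_s: 11.5
ee_pos: [0.604, -0.1958, 0.0022]
orientation: [0.001, 0.732, 0.681, 0.0]
force: [-0.2, 0.1, 4.4]
gripper_width: 0.71
grasp_force: 27.6
```

Gripped. I'll lift and swing towards the ramp, turning the lid about the grip line as I go.

>>> send_rows(moves=[[[0,0,-10],[0,0,0],0.55],[[0,0,-35],[0,0,0],0.55],[[0,0,-70],[0,0,0],0.55],[[0,0,-110],[0,0,0],0.55],[[0,0,-150],[0,0,0],0.55],[[10,0,-190],[0,0.08,0],0.55],[[30,-5,-230],[0,0.18,0],0.55],[[60,-10,-260],[0,0.28,0],0.55],[[90,-15,-270],[0,0.38,0],0.55],[[120,-20,-270],[0,0.48,0],0.55],[[150,-25,-270],[0,0.58,0],0.55],[[180,-30,-270],[0,0.68,0],0.55],[[205,-37,-270],[0,0.78,0],0.55],[[230,-44,-270],[0,0.88,0],0.55],[[250,-50,-270],[0,0.98,0],0.55],[[270,-55,-270],[0,1.08,0],0.55],[[290,-60,-270],[0,1.18,0],0.55],[[310,-65,-270],[0,1.28,0],0.55],[[330,-70,-270],[0,1.38,0],0.55],[[342,-71,-270],[0,1.48,0],0.55]])

```text
time_s: 13.5
ee_pos: [0.5566, 0.1516, 0.2716]
orientation: [-0.46, 0.539, 0.502, 0.495]
force: [-0.7, 0.7, -0.8]
gripper_width: 0.712
grasp_force: 27.4
```

Run:
```python
from h import *
s=manip.observe();print(s["joint_pos"].round(2),s["ee_pos"].round(3),s["gripper_width"],s["grasp_force"])
goto([558.4,280.3,185],[0,0,1],[.07,.9975,0])
```

```text
[-0.3   0.31  1.56  1.42  1.76 -0.32] [0.557 0.152 0.272] 0.712040064307147 27.41124683059752
shift [-75.1, -7.4, 135.6] rot [0.0013, 0.087, 0.0003] rows>= 0.6 t 13.5
```

>>> send_rows(moves=[[[0,0,25],[0,0.05,0],0.55],[[-5,-2,60],[0,0.087,0],0.55],[[-15,-4,95],[0,0.087,0],0.55],[[-30,-6,125],[0,0.087,0],0.55],[[-50,-7.4,135.6],[0,0.087,0],0.55],[[-65,-7.4,135.6],[0,0.087,0],0.55],[[-75,-7.4,135.6],[0,0.087,0],0.55],[[-75,-7.4,135.6],[0,0.087,0],0.55],[[-75,-7.4,135.6],[0,0.087,0],0.55]])

```text
time_s: 14.4
ee_pos: [0.5597, 0.2782, 0.1849]
orientation: [-0.48, 0.519, 0.482, 0.517]
force: [0.4, -0.3, -0.6]
gripper_width: 0.712
grasp_force: 27.4
```

Run:
```python
from h import *
import cv2,json
c=camera_model("wrist");f=grab_frame("wrist");g=grab_frame("scene")
json.dump({k:np.array(v).tolist() for k,v in c.items()},open("w4.json","w"))
p=proj("scene",np.array([.557,.2605,.13])).astype(int);print(p)
o=np.zeros((600,800,3),np.uint8)
o[:300,:400]=cv2.resize(f,(400,300),interpolation=3)
k=g[p[1]-50:p[1]+50,p[0]-50:p[0]+50];o[:400,400:]=cv2.resize(k,(400,400),interpolation=2)
h=grab_frame("top");q=proj("top",np.array([.557,.24,.13])).astype(int);o[300:,:400]=cv2.resize(h[q[1]-45:q[1]+45,q[0]-60:q[0]+60],(400,300),interpolation=2);print(q)
cv2.imwrite("pics/c4.png",o[:,:,::-1])
for X in([.638,.255,.124],[.475,.266,.124],[.557,.2605,.124]): print("brink in scene crop",(proj("scene",np.array(X))-p+50)*4+[400,0],"top crop",(proj("top",np.array(X))-q+[60,45])*3.333+[0,300])
s=manip.observe();print(s["ee_pos"].round(4),s["joint_pos"].round(2),s["time_s"],s["force"])
```

```text
[359 144]
[146 201]
brink in scene crop [670.24770662 282.44449255] top crop [184.20221182 358.17683009]
brink in scene crop [533.67451189 137.93912487] top crop [170.48875258 551.59667176]
brink in scene crop [599.43265098 207.45815161] top crop [177.38597038 453.74958172]
[0.5596 0.2786 0.1854] [-0.07  0.46  1.62  1.57  1.57 -0.51] 14.55 [ 0.27629829 -0.25131553 -0.29524031]
```

View pics/c4.png

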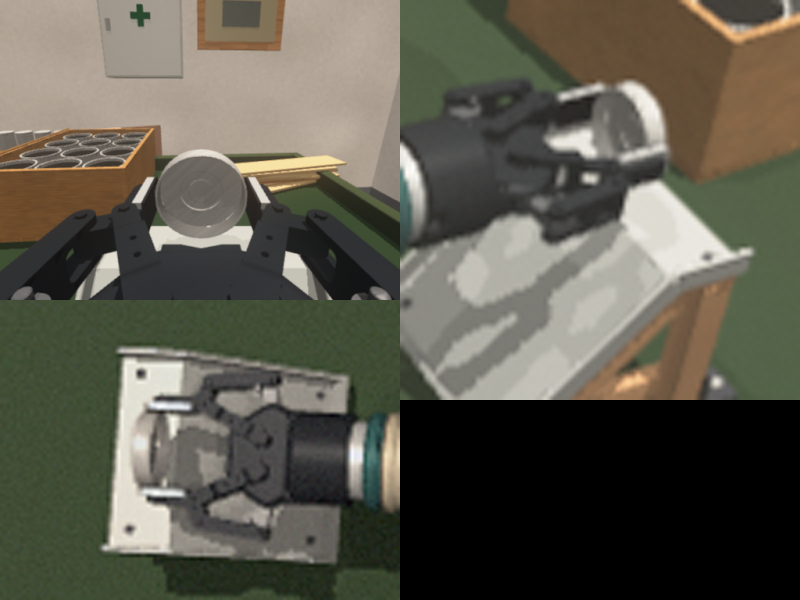

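The lid is held upright over the shelf with its hollow facing downhill. The brink in the scene crop, around (665,281), matches my estimate. I'll lower it.

>>> send_rows(moves=[[[-8,0,2.5],[0,0,0],0.55],[[-16,0,2.5],[0,0,0],0.55],[[-22,0,2.5],[0,0,0],0.55],[[-25,0,2.5],[0,0,0],0.55],[[-26,0,2.5],[0,0,0],0.55],[[-26,0,2.5],[0,0,0],0.55]])

```text
time_s: 15.15
ee_pos: [0.5593, 0.2815, 0.1582]
orientation: [-0.481, 0.519, 0.483, 0.517]
force: [0.2, -0.2, -1.1]
gripper_width: 0.709
grasp_force: 27.4
```

>>> send_rows(moves=[[[-1,0,0],[0,0,0],0.55],[[-1,0,0],[0,0,0],0.55],[[-2,0,0],[0,0,0],0.55],[[-2,0,0],[0,0,0],0.55]])

```text
time_s: 15.55
ee_pos: [0.5594, 0.2814, 0.1565]
orientation: [-0.481, 0.519, 0.483, 0.517]
force: [0.9, -1.0, -0.0]
gripper_width: 0.71
grasp_force: 27.4
```

>>> send_rows(moves=[[[-1,0,0],[0,0,0],0.55],[[-1,0,0],[0,0,0],0.55],[[-2,0,0],[0,0,0],0.55],[[-2,0,0],[0,0,0],0.55]])

```text
time_s: 15.95
ee_pos: [0.5594, 0.2815, 0.1563]
orientation: [-0.481, 0.517, 0.483, 0.518]
force: [-1.6, -0.6, 8.9]
gripper_width: 0.717
grasp_force: 27.6
```

Contact felt (9 N). I'll ease it off and release.

>>> send_rows(moves=[[[1,0,0],[0,0,0],0.55],[[1.5,0,0],[0,0,0],0.55],[[1.5,0,0],[0,0,0],0.74],[[1.5,0,0],[0,0,0],0.78],[[1.5,0,0],[0,0,0],0.9],[[1.5,0,0],[0,0,0],1.0],[[1.5,0,0],[0,0,0],1.0],[[1.5,0,0],[0,0,0],1.0]])

```text
time_s: 16.75
ee_pos: [0.5593, 0.2815, 0.1557]
orientation: [-0.481, 0.519, 0.483, 0.517]
force: [0.1, 0.8, -1.1]
gripper_width: 1.002
grasp_force: 0.0
```

Run:
```python
from h import *
import cv2
c=camera_model("wrist");f=grab_frame("wrist");g=grab_frame("scene");h=grab_frame("top")
p=np.array([359,144]);q=np.array([146,201])
o=np.zeros((600,800,3),np.uint8)
o[:300,:400]=cv2.resize(f,(400,300),interpolation=3)
o[:400,400:]=cv2.resize(g[94:194,309:409],(400,400),interpolation=2)
o[300:,:400]=cv2.resize(h[156:246,86:206],(400,300),interpolation=2)
cv2.imwrite("pics/c5.png",o[:,:,::-1])
s=manip.observe();print(s["ee_pos"].round(4),s["time_s"],s["gripper_width"],s["force"])
print("lid centre guess in wrist",proj("w",np.array([.5594,.270,.155]),c)*400/512)
```

```text
[0.5593 0.2815 0.1558] 16.9 0.9978485526652852 [-0.33378062 -0.0818415  -0.90914806]
lid centre guess in wrist [201.34461567 192.46168947]
```

View pics/c5.png

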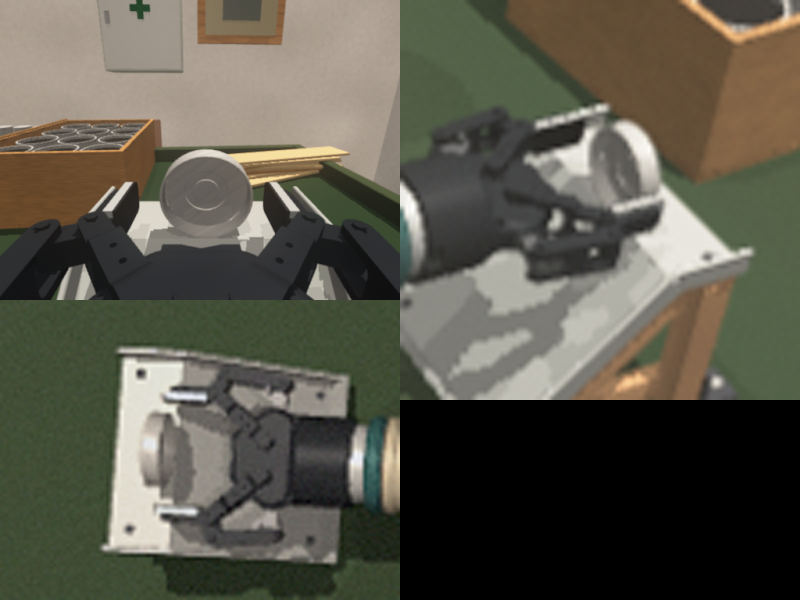

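The lid stands by itself on the shelf, at (206,193) in the wrist view and about 4 mm towards +x. I'll back the gripper off downhill, raise it, turn it down, shut it, and go over behind the lid.

>>> send_rows(moves=[[[0,0,-10],[0,0,0],1.0],[[0,0,-30],[0,0,0],1.0],[[0,0,-60],[0,0,0],1.0],[[0,0,-90],[0,0,0],1.0],[[20,0,-110],[0,0,0],0.5],[[50,0,-110],[0,-0.13,0],0],[[90,0,-110],[0,-0.27,0],0],[[125,0,-110],[0,-0.41,0],0],[[145,0,-110],[0,-0.55,0],0],[[145,0,-100],[0,-0.69,0],0],[[145,0,-80],[0,-0.83,0],0],[[145,0,-60],[0,-0.97,0],0],[[145,2,-35],[0,-1.11,0],0],[[145,4,-10],[0,-1.25,0],0],[[145,4,20],[0,-1.39,0],0],[[145,4,45],[0,-1.52,0],0],[[145,4,60],[0,-1.571,0],0],[[145,4,60],[0,-1.571,0],0]])

```text
time_s: 18.7
ee_pos: [0.5668, 0.3444, 0.2989]
orientation: [0.001, 0.731, 0.683, -0.003]
force: [0.1, -1.2, -0.1]
gripper_width: 0.0
grasp_force: 0.0
```

Run:
```python
from h import *
import cv2
g=grab_frame("scene");h=grab_frame("top");f=grab_frame("wrist")
o=np.zeros((600,800,3),np.uint8)
o[:300,:400]=cv2.resize(f,(400,300),interpolation=3)
o[:400,400:]=cv2.resize(g[94:194,309:409],(400,400),interpolation=2)
o[300:,:400]=cv2.resize(h[156:246,86:206],(400,300),interpolation=2)
cv2.imwrite("pics/c6.png",o[:,:,::-1])
s=manip.observe();print(s["ee_pos"].round(4),s["joint_pos"].round(2),s["time_s"],s["gripper_width"])
p=[.563,.335]
goto([563,335,215],[.07,.9975,0])
c=camera_model("wrist");print("lid top exp in wrist",proj("w",np.array([.563,.2705,.186]),c)*400/512)
```

```text
[0.5679 0.3404 0.3005] [ 0.49  0.46  0.78 -0.    1.9   0.56] 18.85 0.0008557331659678408
shift [-5.4, -4.5, 85.5] rot [-0.0005, 0.0038, -0.0034] rows>= 0.0 t 18.85
lid top exp in wrist [200.36979823 194.83874   ]
```

View pics/c6.png

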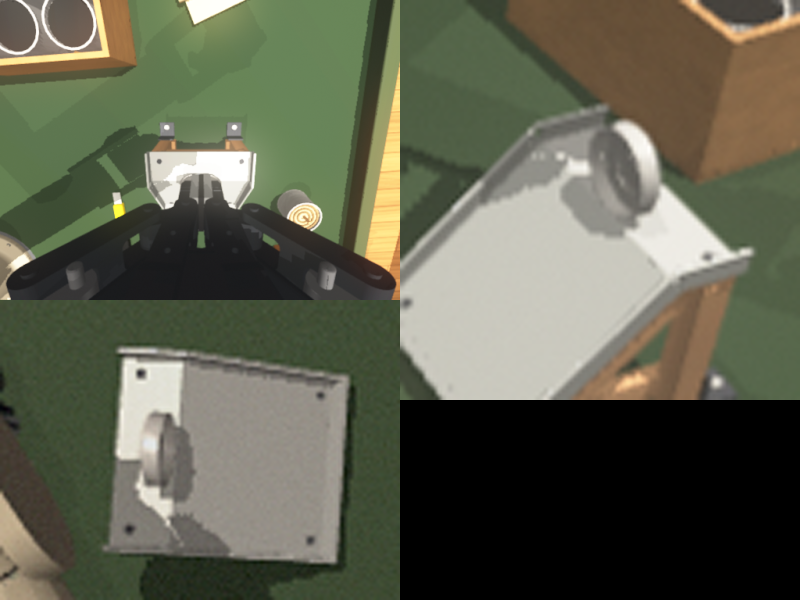

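The lid is still standing, hollow downhill, just behind the brink (top crop x 140–178, rows 410–488).

Run:
```python
from h import *
for p in((158,410),(158,488),(140,449)): print((ray("top",86+p[0]/3.3333,156+(p[1]-300)/3.3333,.16)*1000).round())
```

```text
[590. 268. 160.]
[526. 267. 160.]
[559. 282. 160.]
```

>>> send_rows(moves=[[[-5,-6.5,30],[0,0,0],0],[[-5,-6.5,65],[0,0,0],0],[[-5,-6.5,95],[0,0,0],0],[[-5,-6.5,115],[0,0,0],0],[[-10,-6.5,126],[0,0,0],0],[[-18,-6.5,127],[0,0,0],0],[[-26,-6.5,127],[0,0,0],0],[[-32,-6.5,127],[0,0,0],0],[[-36,-6.5,127],[0,0,0],0],[[-38,-6.5,127],[0,0,0],0],[[-38,-6.5,127],[0,0,0],0]])

```text
time_s: 19.95
ee_pos: [0.5585, 0.3035, 0.1742]
orientation: [0.001, 0.732, 0.681, -0.001]
force: [-0.1, 0.1, 0.3]
gripper_width: -0.001
grasp_force: 0.0
```

>>> send_rows(moves=[[[-5,0,0],[0,0,0],0],[[-9,0,0],[0,0,0],0],[[-11,0,0],[0,0,0],0],[[-13,0,0],[0,0,0],0],[[-15,0,0],[0,0,0],0],[[-17,0,0],[0,0,0],0],[[-19,0,0],[0,0,0],0],[[-21,0,0],[0,0,0],0],[[-23,0,0],[0,0,0],0],[[-25,0,0],[0,0,0],0],[[-27,0,0],[0,0,0],0],[[-29,0,0],[0,0,0],0],[[-31,0,0],[0,0,0],0],[[-33,0,0],[0,0,0],0],[[-35,0,0],[0,0,0],0],[[-35,0,0],[0,0,0],0],[[-35,0,0],[0,0,0],0],[[-35,0,0],[0,0,0],0]])

```text
time_s: 21.75
ee_pos: [0.5559, 0.2688, 0.1739]
orientation: [0.001, 0.732, 0.681, -0.001]
force: [-0.0, 0.0, -0.3]
gripper_width: 0.002
grasp_force: 0.0
```

Run:
```python
from h import *
import cv2
g=grab_frame("scene");h=grab_frame("top")
o=np.zeros((600,800,3),np.uint8)
o[:520,280:]=cv2.resize(g[94:224,279:409],(520,520),interpolation=2)
o[300:,:280]=cv2.resize(h[156:246,110:194],(280,300),interpolation=2)
cv2.imwrite("pics/c7.png",o[:,:,::-1])
s=manip.observe();print(s["ee_pos"].round(4),s["time_s"])
# expected turned lid at stop
rx=np.array([.07,.9975,0]);b=np.array([.557,.2605,.124]);st=b-.110*rx-[0,0,.110]
up=(rx+[0,0,1])/2**.5;n=np.array([-.07,-.9975,1])/2**.5
C=st+.031*up+.007*n;print(C,"scene crop",(proj("scene",C)-[279,94])*4+[280,0])
```

```text
[0.5559 0.2688 0.1739] 21.85
[0.55048794 0.16770314 0.04087006] scene crop [460.26000214 337.40069472]
```

View pics/c7.png

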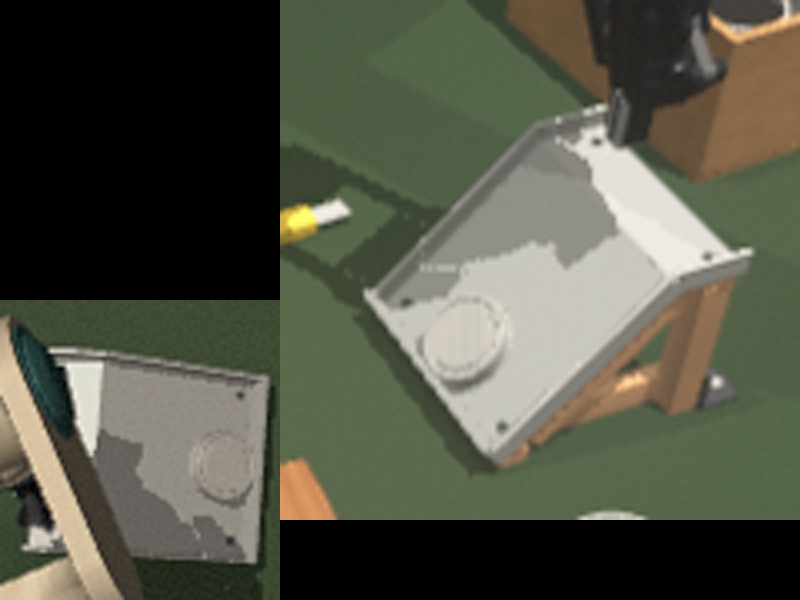

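The lid lies flat at the foot, panel outward (hollow down), centred at (463,340); the expected spot against the stop is (460,337). I'll withdraw and hand in.

>>> send_rows(moves=[[[10,0,-20],[0,0,0],0],[[20,0,-60],[0,0,0],0],[[20,0,-100],[0,0,0],0],[[20,0,-120],[0,0,0],0],[[20,0,-120],[0,0,0],0],[[20,0,-120],[0,0,0],0],[[20,0,-120],[0,0,0],0]])

```text
time_s: 22.55
ee_pos: [0.5569, 0.2889, 0.2914]
orientation: [0.001, 0.732, 0.681, -0.003]
force: [-0.5, -0.2, -0.3]
gripper_width: 0.003
grasp_force: 0.0
```

```bash
python3 -c "
from h import *
print(manip.observe()['ee_pos'],manip.finish_job())"
```

```text
the job is handed in; nothing more can be done
[0.55694768 0.28894968 0.29143812] None
```

Job handed in at about 22.6 s: the small lid lies hollow side down on the slope against the stop, and both laths rest on the tray's rims, clear of the ramp.

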